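# Shut a culture dish in the bench incubator

## Task

Put the small culture dish into the incubator, lying flat on its shelf and kept level on the way, then swing the lid over and press the lip at its free edge down until the spring catch clicks and holds it shut. Press firmly but do not ram the plastic lid: feel for the click and stop there. Leave the other things on the table where they are.

Things in the scene. Friction and masses are not known exactly. Their poses are not given: they have to be found in the camera images.
- incubator: White bench incubator, fixed, a box 190 mm (its x) by 200 mm (its y) with its rim 80 mm above the table; origin on the table under its middle. Its hinge runs along y at the +x side; the catch, display and keys are on the -x face. Walls 18 mm thick, chamber opening 154 mm (x) by 164 mm (y). It stands turned, with its hinge side away to the robot's right
- chamber_floor (a point): centre of the upper face of the metal shelf in the chamber, 32 mm above the table (48 mm below the rim); axes as the incubator's
- lid_hinge (a point): middle of the lid's hinge axis, 83 mm above the table at the incubator's +x side (95 mm from its middle); axes as the incubator's; the axis runs along y
- lid (a joint): lid angle (rad), growing as it opens to 1.9, where it leans back past upright and rests. The hinge is damped: let go at 1.4 or less, the lid sinks slowly under its own weight (2 to 4 s) until it rests ajar, at about 0.09, on a sprung lifter pin in the rim. Latched it reads between -0.02 and 0.045, differing from unit to unit
- lid_lip (a point): middle of the upper (outer) face of the lip at the lid's free edge, the place to press; axes fixed to the lid, those of the incubator at angle 0. The lip is 24 mm (x) by 90 mm (y), 12 mm thick. This point is 206 mm from the hinge along the lid's -x and 16 mm outward of it: 99 mm above the table at lid angle 0, 117 mm when ajar
- lid_window (a point): middle of the upper face of the lid's clear window; axes fixed to the lid. The lid is 200 mm wide, 20 mm thick (underside level with the hinge axis, outer face 4 mm further out than the lip's), 0.45 kg, and ends 195 mm from the hinge, where the lip begins. A short apron with a bevelled steel hook hangs from the lip and meets the catch
- catch_bolt (a joint): retreat of the sprung bevelled bolt in the incubator's face under the lip (m): 0 fully out, about 0.004 as the hook passes. Pressing the lip down takes 2 to 4 N against the lifter pin, then 7 to 16 N as the hook pushes the bolt back; then the force suddenly gives way, the bolt clicks out over the hook, and 1 to 2 mm lower the lid meets a hard stop
- catch (a point): tip of the bolt at its middle setting, 112 mm from the incubator's middle on its -x face, 61 mm above the table. Bolt and stop really sit up to 5 mm higher or lower, differing from unit to unit, and this is not measured: the click comes 10 to 21 mm down from ajar, so feel for it. Let go before it, the lid springs back to ajar. More than 60 N on the lid cracks it
- dish_center (a point): centre of the small culture dish, half-way up: a round clear flat dish, 60 mm across, 15 mm high, 30 g, lying flat on the table among the two larger dishes; z along its axis
- big_dish_1: a large culture dish, 90 mm across and 15 mm high; origin at the centre of its underside. A bystander
- big_dish_2: a second large culture dish, 90 mm across and 15 mm high; origin at the centre of its underside. A bystander
- green_bottle: green drinks bottle, 64 mm across, 215 mm tall, standing behind the work; origin under its base. A bystander
- white_bottle: white plastic bottle, 62 mm across, 165 mm tall, standing; origin under its base. A bystander
- red_cap_jar: white jar with a screw cap, 58 mm across, 105 mm tall, standing; origin under its base. A bystander
- controller: white and grey controller of a construction kit with a small screen, 112 x 72 x 45 mm, lying flat; origin under its middle. A bystander
- motor: grey motor of a construction kit with a round white drive hub, about 125 x 48 x 48 mm, lying flat; origin under its middle. A bystander
Not all that is in view belongs to the job. What is shaped like the part that bears dish_center but blue or purple is not meant.

How it is judged:
By the outcome, as a careful person would: the job done as asked, in the order asked, and still so for the second after the job is handed in, with the robot touching nothing.
It also fails if it takes over 67 s, if anything falls off the work surface, if the arm or the gripper's body presses on something with over 40 N, if the wrist force passes 120 N, or if a joint passes its speed limit or range.

## Robot

A 6-joint arm with a two-finger parallel gripper is mounted at the origin on the work surface. World frame = base frame: x ahead of the robot, y to its left, z up, the work surface at z = 0. Lengths are in mm, angles in rad, forces in N, time in s.
With the tool pointing down it reaches from about 425 to 925 mm from the base axis. Payload 12.5 kg.
Tool frame: the origin (TCP) lies on the centre line of the jaws, within the pads' length; the fingertips stand 17 mm ahead of it and the grasp point (between the pads) lies 2 mm behind it (manip.nose_length is the distance from the TCP to the fingertips, in mm); z points along the fingers, y is the line along which they close (so a half turn about z gives the same grasp; the last joint's range is limited). The gripper opens to 85 mm and grips with 20 to 120 N. Pads are 22 mm wide; open, the fingers measure 114 mm over their backs; the gripper's body (76 mm by 85 mm) begins 54 mm behind the grasp point. The pads swing forward as they close: fully open they stand 13 mm farther back than shut.
Start: joints at [-1.352, 0.491, 1.559, -0, 1.092, -0.106], TCP at [199.472, -592.329, 248.327] pointing down, gripper open.
Joint ranges: [-3.1, 3.1], [-0.84, 2.19], [0.05, 2.79], [-1.13, 4.28], [0.06, 2.93], [-2.69, 2.69]. Speed limits (rad/s): [2.22, 2.22, 2.79, 3.14, 3.14, 3.14].

## Interface

Orientations are given as [roll, pitch, yaw] about the fixed x, y, z axes, in that order (R = Rz(yaw) Ry(pitch) Rx(roll)).
In Python, from rig import manip gives the robot as it stands.
- The arm moves only by the shell command python3 -m jog 'ROWS' [FORCE]. ROWS is JSON, a list of rows, each an object of numbers: "dx", "dy", "dz": the shift along the tool's x, y, z in units of 0.05 m (1.0 is 0.05 m); "wx", "wy", "wz": the turn, a rotation vector about the tool's x, y, z in units of 0.15 rad (1.0 is 0.15 rad); "jaw": the closure, from 0 (fully open) to 1 (shut). A call has 1 to 10 rows; each row shifts and turns the commanded pose from where the row before left it, along the tool's axes as they then stand; what a row does not reach is not made up. A row lasts 1/8 s, in which the tool goes at most 62.5 mm and 10.7 degrees, less where a joint would pass 70% of its speed; a pose out of reach is approached as far as the arm can. A call with a number of a shift or a turn outside -1 to 1 is refused whole. A call with a gripper value outside its range is refused whole. The fingers move at their own pace and stop on an object; FORCE is the grip in N (left out, the last holds). Time passes only in rows, so rows that do not move let the fingers close. It gives the time, the measured TCP pose, the force, the opening and the grip force at its end, in the units of the state.
- manip.state(): the state, without advancing time (a new reading comes with each control period).
- manip.capture(name): name is "scene" or "top" or "wrist"; returns a dict with "frame" (400x640x3 uint8, red, green, blue), "z_map" (400x640 float32, mm along the optical axis (not along the pixel's ray), 0 where there is no reading), "intrinsics" (3x3 intrinsics, pixels), "extrinsics" (4x4, takes a point from camera to world coordinates); the wrist camera has in their place "T_tool_cam" (4x4, takes a point from camera to tool coordinates, whose origin is the TCP and whose axes are the flange's). Camera axes: x right, y up, looking along -z (the intrinsics and any distortion apply to the point x, -y, -z); pixel columns grow to the right and rows downward; lengths in mm; the calibration is good to about 2 mm. A picture is of the moment at which its call begins: read the wrist's pose just before it.
- manip.close_job(): hands the job in; it is judged then, once.
The state is a dict: "time": time; "joint_pos": joint angles; "joint_vel": joint speeds; "effort": joint torques, N m; "tcp_pos": TCP position; "orientation": TCP orientation; "force": force on the tool from outside, world axes, zero at the start; "wrist_torque": the same for the moment, N m; "width": opening from 0.0 (shut) to 1.0 (fully open); "grasp_force": force on a finger pad.
Only numpy, scipy, OpenCV 4.12 (cv2) and the standard library are available. Lean on these libraries where they do the work, as an engineer would, in place of code of your own. Each camera call takes 0.05 s, during which the arm holds its last target. There are 200 camera calls.

## Working session

There is one attempt and no reset: what is moved stays moved. The work goes in short steps, Python scripts to look and compute and a shell command to move; the robot and the scene stay as the last step left them, time stands still between calls to the robot, and variables do not carry over. Pictures are saved under pics/ and viewed, at most 10 in all, crops included, and the job is handed in when it is done.

```bash
mkdir -p pics; ls
cat > h.py <<'E'
import numpy as np,cv2
from rig import manip
from scipy.spatial.transform import Rotation as R
def T_tool():
    s=manip.state();T=np.eye(4);T[:3,:3]=R.from_euler('xyz',s['orientation']).as_matrix();T[:3,3]=s['tcp_pos'];return T
def cap(n):
    T=T_tool();c=manip.capture(n)
    c['E']=c['extrinsics'] if 'extrinsics' in c else T@c['T_tool_cam']
    return c
def cloud(c):
    z=c['z_map'];K=np.array(c['intrinsics']);v,u=np.mgrid[:z.shape[0],:z.shape[1]]
    p=np.stack([(u-K[0,2])/K[0,0]*z,-(v-K[1,2])/K[1,1]*z,-z,np.ones_like(z)],-1)
    P=(p@np.array(c['E']).T)[...,:3];P[z==0]=np.nan;return P
def save(c,n): cv2.imwrite('pics/'+n,c['frame'][...,::-1])
E
python3 - <<'E'
from h import *
print(manip.state())
for n in('scene','top'):
    c=cap(n);save(c,n+'1.png');np.save(n+'_P.npy',cloud(c));np.savez(n+'.npz',**{k:c[k] for k in('frame','z_map','intrinsics','E')})
    print(np.round(c['E'],2).tolist(),c['intrinsics'])
E
```

```text
pics
{'time': 0.0, 'joint_pos': array([-1.35158390e+00,  4.91554945e-01,  1.55948518e+00, -1.14443065e-05,
        1.09175935e+00, -1.05585955e-01]), 'joint_vel': array([ 1.21133487e-03,  8.30149137e-04,  8.23054060e-04, -1.98933481e-04,
        5.77588803e-05,  6.80867098e-05]), 'effort': array([-4.38528208e-03, -6.18457103e+01, -2.61597097e+01, -2.55749273e-04,
        3.99042023e-03,  3.74792387e-05]), 'tcp_pos': array([ 199.42412105, -592.0792564 ,  247.71831052]), 'orientation': array([-3.14039149e+00, -1.17093247e-04,  3.24803590e-01]), 'force': array([-0.65635938,  0.15883775,  0.28040866]), 'wrist_torque': array([-0.01311921, -0.00841708, -0.02302814]), 'grasp_force': 0.0, 'width': 1.0049689939753277}
[[0.86, -0.43, 0.28, 954.27], [0.52, 0.73, -0.45, -682.99], [-0.01, 0.53, 0.85, 1276.9], [0.0, 0.0, 0.0, 1.0]] [[464.12055476   0.         323.64074447]
 [  0.         464.12055476 192.99940565]
 [  0.           0.           1.        ]]
[[-0.0, 1.0, -0.05, 514.9], [-1.0, -0.0, -0.01, -72.62], [-0.01, 0.05, 1.0, 1157.03], [0.0, 0.0, 0.0, 1.0]] [[407.4666436    0.         317.70927891]
 [  0.         407.4666436  199.36398124]
 [  0.           0.           1.        ]]
```

View pics/top1.png

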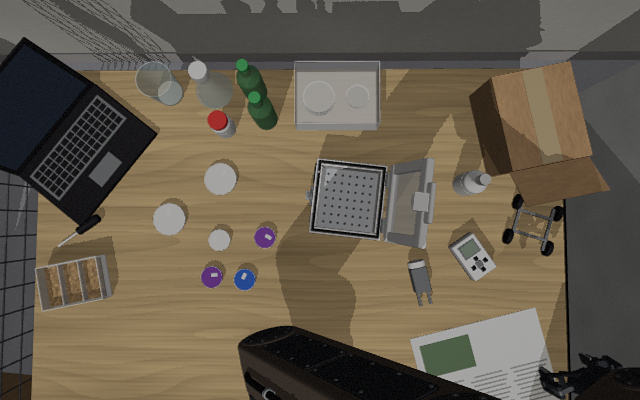

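View pics/scene1.png

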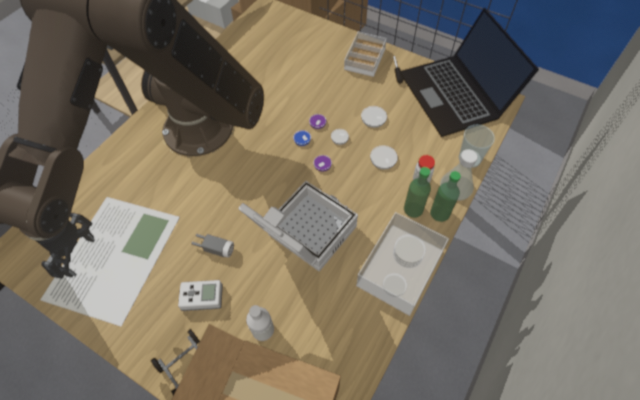

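The top view shows the small clear dish at about (219,240), with the big dishes at (221,179) and (170,219). The coloured decoys are at (265,237), (212,277) and (245,280). The incubator chamber is around (348,199), with its open lid at (410,203) to the right.

```bash
python3 - <<'E'
from h import *
d=np.load('top.npz');P=np.load('top_P.npy');f=d['frame']
for n,(u,v) in dict(dish=(219,240),big1=(221,179),big2=(170,219),pur=(265,237),blue=(245,280),pur2=(212,277),shelf=(348,199),table=(290,150),lidtop=(432,200)).items():
    print(n,np.round(np.nanmedian(P[v-2:v+3,u-2:u+3].reshape(-1,3),0),1))
# dish segmentation by height
Z=P[...,2]
def blob(u,v,lo,hi,r):
    m=np.zeros(Z.shape,bool);m[v-r:v+r,u-r:u+r]=True
    m&=(Z>lo)&(Z<hi);q=P[m][:,:2]
    (c,s,a)=cv2.minAreaRect(q.astype(np.float32));print(m.sum(),np.round(c,1),np.round(s,1),a,'circ',cv2.minEnclosingCircle(q.astype(np.float32)),np.median(P[m][:,2]))
blob(219,240,8,25,20);blob(221,179,8,25,26);blob(170,219,8,25,26)
# incubator rim
m=(Z>72)&(Z<86);w=np.zeros_like(m);w[150:250,300:395]=True;m&=w
q=P[m][:,:2].astype(np.float32);r=cv2.minAreaRect(q);print('rim',m.sum(),r,cv2.boxPoints(r).tolist())
# shelf
m=(Z>24)&(Z<42)&w;q=P[m][:,:2].astype(np.float32);r=cv2.minAreaRect(q);print('shelf',m.sum(),r,np.median(P[m][:,2]))
w[:]=0;w[150:255,382:445]=1;m=w&(Z>95);print('lid',m.sum(),np.nanmax(P[m],0),np.nanmin(P[m],0))
E
python3 - <<'E'
import cv2
i=cv2.imread('pics/top1.png')[140:300,150:450];cv2.imwrite('pics/c1.png',cv2.resize(i,None,fx=2.6,fy=2.6,interpolation=2))
E
```

```text
dish [457.3 219.   14.2]
big1 [629.1 215.8  13.2]
big2 [516.2 358.4  12.7]
pur [465.7  90.   13.2]
blue [346.2 145.   13.4]
pur2 [354.2 238.   12.7]
shelf [ 571.2 -141.6   32. ]
table [713.7  21.8  -1.5]
lidtop [ 556.2 -304.2  288.1]
375 [458.3 220. ] [58.5 59.8] 46.32802963256836 circ ((458.49432373046875, 220.7024383544922), 30.849384307861328) 13.510602549205714
801 [630.7 219.9] [88.7 88.5] 89.83169555664062 circ ((630.1757202148438, 219.69349670410156), 45.615047454833984) 13.49205409368983
814 [516.7 363.1] [89.2 90.2] 37.96134948730469 circ ((516.065673828125, 363.5422668457031), 45.90481948852539) 13.34892542604382
rim 1846 ((570.0590209960938, -136.3470458984375), (204.27931213378906, 200.49755859375), 83.53105163574219) [[458.94097900390625, -226.5418701171875], [658.1619873046875, -249.13087463378906], [681.1770629882812, -46.1522216796875], [481.9560546875, -23.563217163085938]]
shelf 3350 ((571.2365112304688, -126.7787094116211), (178.2356414794922, 164.7110595703125), 83.61858367919922) 31.101392602417036
lid 3847 [ 656.11741883 -227.17048372  299.2247239 ] [ 452.61751807 -317.73944063   95.35853109]
```

View pics/c1.png

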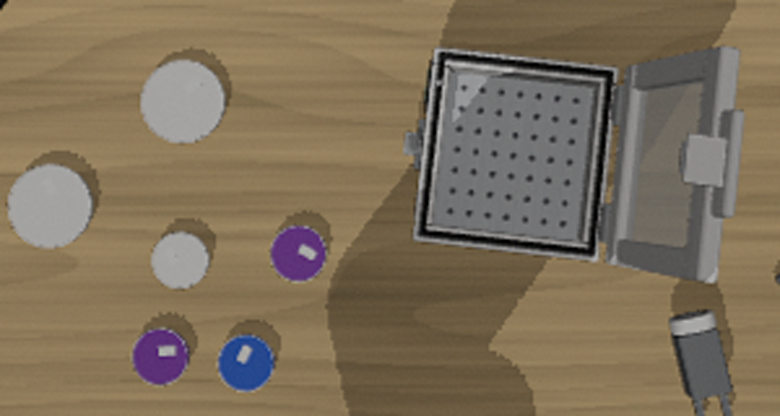

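```bash
python3 -m jog '[{"dz":-0.28,"wz":-0.755},{"dz":-0.28,"wz":-0.755},{"dz":-0.28,"wz":-0.755},{"dz":-0.28,"wz":-0.755},{"dz":-0.28,"wz":-0.755},{"dz":-0.28,"wz":-0.755},{"dz":-0.28,"wz":-0.755},{"dz":-0.28,"wz":-0.755},{"dz":-0.28,"wz":-0.755},{"dz":-0.28,"wz":-0.755}]'
```

```text
invalid input at $[0]: expected keys dx, dy, dz, wx, wy, wz, jaw
```

```bash
python3 -m jog '[{"dx":0,"dy":0,"dz":-0.28,"wx":0,"wy":0,"wz":-0.755,"jaw":0},{"dx":0,"dy":0,"dz":-0.28,"wx":0,"wy":0,"wz":-0.755,"jaw":0},{"dx":0,"dy":0,"dz":-0.28,"wx":0,"wy":0,"wz":-0.755,"jaw":0},{"dx":0,"dy":0,"dz":-0.28,"wx":0,"wy":0,"wz":-0.755,"jaw":0},{"dx":0,"dy":0,"dz":-0.28,"wx":0,"wy":0,"wz":-0.755,"jaw":0},{"dx":0,"dy":0,"dz":-0.28,"wx":0,"wy":0,"wz":-0.755,"jaw":0},{"dx":0,"dy":0,"dz":-0.28,"wx":0,"wy":0,"wz":-0.755,"jaw":0},{"dx":0,"dy":0,"dz":-0.28,"wx":0,"wy":0,"wz":-0.755,"jaw":0},{"dx":0,"dy":0,"dz":-0.28,"wx":0,"wy":0,"wz":-0.755,"jaw":0},{"dx":0,"dy":0,"dz":-0.28,"wx":0,"wy":0,"wz":-0.755,"jaw":0}]'
```

```text
time: 1.35
tcp_pos: [199.4, -592.2, 388.4]
orientation: [-3.141, -0.001, 1.461]
force: [0.1, 0.4, 0.0]
width: 0.995
grasp_force: 0.0
```

```bash
python3 -m jog '[{"dx":0.81,"dy":0.54,"dz":0,"wx":0,"wy":0,"wz":0,"jaw":0},{"dx":0.81,"dy":0.54,"dz":0,"wx":0,"wy":0,"wz":0,"jaw":0},{"dx":0.81,"dy":0.54,"dz":0,"wx":0,"wy":0,"wz":0,"jaw":0},{"dx":0.81,"dy":0.54,"dz":0,"wx":0,"wy":0,"wz":0,"jaw":0},{"dx":0.81,"dy":0.54,"dz":0,"wx":0,"wy":0,"wz":0,"jaw":0},{"dx":0.81,"dy":0.54,"dz":0,"wx":0,"wy":0,"wz":0,"jaw":0},{"dx":0.81,"dy":0.54,"dz":0,"wx":0,"wy":0,"wz":0,"jaw":0},{"dx":1,"dy":0.05,"dz":0,"wx":0,"wy":0,"wz":0,"jaw":0},{"dx":1,"dy":0.05,"dz":0,"wx":0,"wy":0,"wz":0,"jaw":0},{"dx":1,"dy":0.05,"dz":0,"wx":0,"wy":0,"wz":0,"jaw":0}]'
```

```text
time: 2.6
tcp_pos: [443.8, -182.2, 388.1]
orientation: [-3.141, -0.0, 1.457]
force: [1.0, 0.3, -0.6]
width: 1.001
grasp_force: 0.0
```

```bash
python3 -m jog '[{"dx":0.89,"dy":-0.07,"dz":0,"wx":0,"wy":0,"wz":0,"jaw":0},{"dx":0.89,"dy":-0.07,"dz":0,"wx":0,"wy":0,"wz":0,"jaw":0},{"dx":0.89,"dy":-0.07,"dz":0,"wx":0,"wy":0,"wz":0,"jaw":0},{"dx":0.89,"dy":-0.07,"dz":0,"wx":0,"wy":0,"wz":0,"jaw":0},{"dx":0.89,"dy":-0.07,"dz":0.75,"wx":0,"wy":0,"wz":0,"jaw":0},{"dx":0.89,"dy":-0.07,"dz":0.75,"wx":0,"wy":0,"wz":0,"jaw":0},{"dx":0.89,"dy":-0.07,"dz":0.75,"wx":0,"wy":0,"wz":0,"jaw":0},{"dx":0.89,"dy":-0.07,"dz":0.75,"wx":0,"wy":0,"wz":0,"jaw":0},{"dx":0.89,"dy":-0.07,"dz":0.75,"wx":0,"wy":0,"wz":0,"jaw":0},{"dx":0,"dy":0,"dz":0,"wx":0,"wy":0,"wz":0,"jaw":0}]'
python3 - <<'E'
from h import *
s=manip.state();print(s['tcp_pos'],s['orientation'],s['joint_pos'],s['force'])
c=cap('wrist');save(c,'w1.png');P=cloud(c);Z=P[...,2]
m=(Z>8)&(Z<22)&(np.hypot(P[...,0]-458,P[...,1]-220)<50)
q=P[m][:,:2].astype(np.float32);print(m.sum(),cv2.minEnclosingCircle(q),cv2.minAreaRect(q),np.median(P[m][:,2]))
E
```

```text
time: 3.85
tcp_pos: [456.6, 219.4, 198.0]
orientation: [-3.137, 0.002, 1.46]
force: [0.1, 0.2, -0.2]
width: 0.996
grasp_force: 0.0
[456.59582802 219.44201967 197.98904801] [-3.13689990e+00  2.06465058e-03  1.46047607e+00] [3.17523780e-01 3.89574039e-01 1.90099340e+00 9.07372363e-05
 8.56151615e-01 4.27789243e-01] [ 0.1405375   0.1675583  -0.20659916]
2692 ((457.7781982421875, 219.24240112304688), 30.746816635131836) ((457.8932189941406, 219.31985473632812), (60.733726501464844, 60.717323303222656), 17.93588638305664) 14.73527838451696
```

View pics/w1.png

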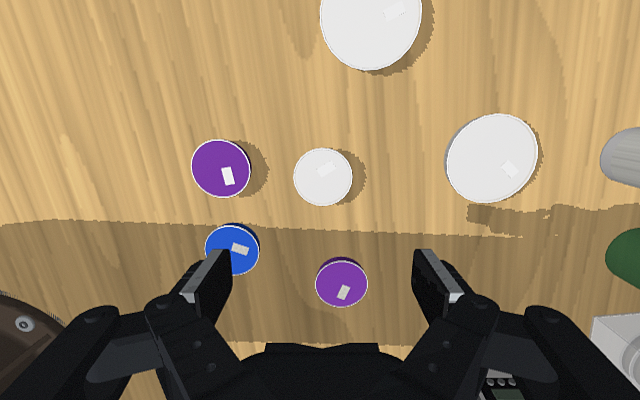

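```bash
python3 -c "
from rig import manip;print(manip.nose_length)"
python3 -m jog '[{"dx":0,"dy":0.02,"dz":0.7,"wx":0,"wy":0,"wz":0,"jaw":0},{"dx":0,"dy":0,"dz":0.7,"wx":0,"wy":0,"wz":0,"jaw":0},{"dx":0,"dy":0,"dz":0.7,"wx":0,"wy":0,"wz":0,"jaw":0},{"dx":0,"dy":0,"dz":0.7,"wx":0,"wy":0,"wz":0,"jaw":0},{"dx":0,"dy":0,"dz":0.5,"wx":0,"wy":0,"wz":0,"jaw":0},{"dx":0,"dy":0,"dz":0.2,"wx":0,"wy":0,"wz":0,"jaw":0},{"dx":0,"dy":0,"dz":0,"wx":0,"wy":0,"wz":0,"jaw":0}]' 20
python3 -c "
from rig import manip;s=manip.state();print(manip.nose_length,s['tcp_pos'],s['orientation'])"
```

```text
17.0
time: 4.78
tcp_pos: [459.3, 217.0, 26.2]
orientation: [3.141, 0.0, 1.457]
force: [-0.4, -0.3, -0.3]
width: 0.997
grasp_force: 0.0
17.0 [459.26824779 217.03543828  26.18201848] [3.14134337e+00 1.67926259e-05 1.45653795e+00]
```

```bash
python3 -m jog '[{"dx":0.04,"dy":-0.03,"dz":0.12,"wx":0,"wy":0,"wz":0,"jaw":0},{"dx":0,"dy":0,"dz":0,"wx":0,"wy":0,"wz":0,"jaw":0},{"dx":0,"dy":0,"dz":0,"wx":0,"wy":0,"wz":0,"jaw":0.5},{"dx":0,"dy":0,"dz":0,"wx":0,"wy":0,"wz":0,"jaw":0.5},{"dx":0,"dy":0,"dz":0,"wx":0,"wy":0,"wz":0,"jaw":0.5},{"dx":0,"dy":0,"dz":0,"wx":0,"wy":0,"wz":0,"jaw":0.5},{"dx":0,"dy":0,"dz":0,"wx":0,"wy":0,"wz":0,"jaw":0.5},{"dx":0,"dy":0,"dz":0,"wx":0,"wy":0,"wz":0,"jaw":0.5}]' 20
```

```text
time: 5.78
tcp_pos: [457.7, 219.7, 20.2]
orientation: [3.141, -0.0, 1.457]
force: [-0.6, 0.8, 5.1]
width: 0.69
grasp_force: 20.4
```

```bash
python3 -m jog '[{"dx":0,"dy":0,"dz":-0.1,"wx":0,"wy":0,"wz":0,"jaw":0.5},{"dx":0,"dy":0,"dz":-0.3,"wx":0,"wy":0,"wz":0,"jaw":0.5},{"dx":0,"dy":0,"dz":-0.6,"wx":0,"wy":0,"wz":0,"jaw":0.5},{"dx":0,"dy":0,"dz":-0.6,"wx":0,"wy":0,"wz":0,"jaw":0.5},{"dx":0,"dy":0,"dz":-0.6,"wx":0,"wy":0,"wz":0,"jaw":0.5},{"dx":-0.2,"dy":0.09,"dz":-0.4,"wx":0,"wy":0,"wz":0,"jaw":0.5},{"dx":-0.4,"dy":0.18,"dz":-0.2,"wx":0,"wy":0,"wz":0,"jaw":0.5},{"dx":-0.6,"dy":0.27,"dz":0,"wx":0,"wy":0,"wz":0,"jaw":0.5},{"dx":-0.7,"dy":0.32,"dz":0,"wx":0,"wy":0,"wz":0,"jaw":0.5},{"dx":-0.7,"dy":0.32,"dz":0,"wx":0,"wy":0,"wz":0,"jaw":0.5}]'
python3 -m jog '[{"dx":-0.7,"dy":0.32,"dz":0,"wx":0,"wy":0,"wz":0,"jaw":0.5},{"dx":-0.7,"dy":0.32,"dz":0,"wx":0,"wy":0,"wz":0,"jaw":0.5},{"dx":-0.7,"dy":0.32,"dz":0,"wx":0,"wy":0,"wz":0,"jaw":0.5},{"dx":-0.7,"dy":0.32,"dz":0,"wx":0,"wy":0,"wz":0,"jaw":0.5},{"dx":-0.6,"dy":0.3,"dz":0,"wx":0,"wy":0,"wz":0,"jaw":0.5},{"dx":-0.4,"dy":0.2,"dz":0,"wx":0,"wy":0,"wz":0,"jaw":0.5},{"dx":-0.2,"dy":0.1,"dz":0,"wx":0,"wy":0,"wz":0,"jaw":0.5},{"dx":0,"dy":0,"dz":0,"wx":0,"wy":0,"wz":0,"jaw":0.5}]'
python3 - <<'E'
from h import *
c=cap('wrist');save(c,'w2.png');P=cloud(c);np.save('w2_P.npy',P);c=cap('top');save(c,'top2.png');np.save('top2_P.npy',cloud(c))
E
```

```text
time: 7.02
tcp_pos: [501.7, 82.7, 160.9]
orientation: [3.141, -0.0, 1.458]
force: [0.3, 0.6, -0.7]
width: 0.689
grasp_force: 21.8
time: 8.02
tcp_pos: [572.1, -125.5, 159.9]
orientation: [-3.141, -0.0, 1.457]
force: [-0.0, -0.1, -0.5]
width: 0.689
grasp_force: 21.8
```

View pics/w2.png

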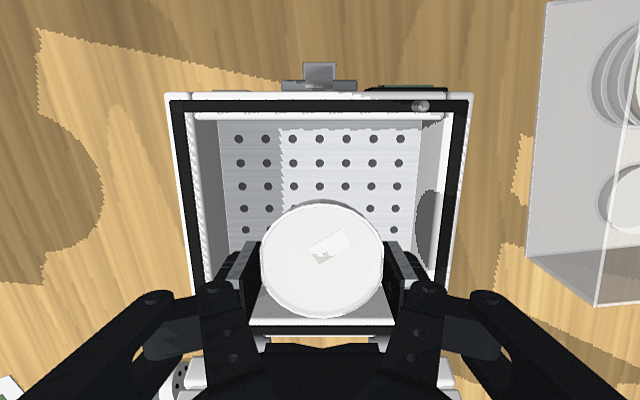

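Wrist view: the dish is held between the pads at (321,260). The chamber is open below it, with the -x rim at row ~97 from column 166 to 473 and the catch at (319,75).

Run:
```python
from h import *
P=np.load('w2_P.npy');Z=P[...,2]
q=P[225:295,280:362].reshape(-1,3);q=q[(q[:,2]>130)]
A=np.c_[q[:,:2]-q[:,:2].mean(0),np.ones(len(q))];print('dish top plane',np.linalg.lstsq(A,q[:,2],rcond=None)[0],q.mean(0))
m=(Z>74)&(Z<86);m[:85]=0;q=P[m][:,:2]
xd=np.array([-.113,-.9935]);yd=np.array([.9935,-.113])
# yaw from the front rim edge: per-column first rim pixel
E=[]
for u in range(190,450,5):
    v=np.where(m[:,u])[0]
    if len(v):E.append(P[v[0],u,:2])
E=np.array(E);k=cv2.fitLine(E.astype(np.float32),cv2.DIST_HUBER,0,.01,.01).ravel();print('edge dir',k,'ang',np.degrees(np.arctan2(k[1],k[0])),np.median(E@xd))
print('y extent',np.percentile(q@yd,[1,99]),'x min',np.percentile(q@xd,[1]))
s=(Z>28)&(Z<36)&(np.abs(P[...,0]-571)<60)&(np.abs(P[...,1]+110)<60);print('shelf z',np.median(Z[s]),s.sum())
c=manip.state()['tcp_pos'][:2];print('tcp in dirs',c@xd,c@yd)
for r in(90,95,100,105):print(r,P[r,250])
```

```text
dish top plane [-1.58602699e-03  2.62668850e-03  1.54273796e+02] [ 573.00347408 -123.1027424   154.2737963 ]
edge dir [ 9.9349326e-01 -1.1389069e-01  5.5788287e+02 -4.2702320e+01] ang -6.5396457 -20.591962061952312
y extent [483.86029734 813.68858093] x min [-20.61452936]
shelf z 31.72947700111426 13382
tcp in dirs 59.27262054688702 582.3072376368619
90 [520.58474457 -34.11850527   0.6104312 ]
95 [536.95267809 -42.18497924  79.47658136]
100 [536.70510491 -45.22726108  80.84613536]
105 [536.42329113 -48.25284739  82.0508517 ]
```

```bash
python3 -m jog '[{"dx":-0.15,"dy":0,"dz":0.1,"wx":0,"wy":0,"wz":0,"jaw":0.5},{"dx":-0.15,"dy":0,"dz":0.3,"wx":0,"wy":0,"wz":0,"jaw":0.5},{"dx":0,"dy":0,"dz":0.4,"wx":0,"wy":0,"wz":0,"jaw":0.5},{"dx":0,"dy":0,"dz":0.4,"wx":0,"wy":0,"wz":0,"jaw":0.5},{"dx":0,"dy":0,"dz":0.4,"wx":0,"wy":0,"wz":0,"jaw":0.5},{"dx":0,"dy":0,"dz":0.3,"wx":0,"wy":0,"wz":0,"jaw":0.5},{"dx":0,"dy":0,"dz":0.1,"wx":0,"wy":0,"wz":0,"jaw":0.5},{"dx":0,"dy":0,"dz":0.06,"wx":0,"wy":0,"wz":0,"jaw":0.5},{"dx":0,"dy":0,"dz":0,"wx":0,"wy":0,"wz":0,"jaw":0.5}]'
```

```text
time: 9.25
tcp_pos: [570.7, -140.5, 57.1]
orientation: [3.141, 0.0, 1.457]
force: [-0.5, -0.6, 0.1]
width: 0.688
grasp_force: 21.8
```

```bash
python3 -m jog '[{"dx":0,"dy":0,"dz":0.05,"wx":0,"wy":0,"wz":0,"jaw":0.5},{"dx":0,"dy":0,"dz":0.03,"wx":0,"wy":0,"wz":0,"jaw":0.5},{"dx":0,"dy":0,"dz":0,"wx":0,"wy":0,"wz":0,"jaw":0.5}]'
```

```text
time: 9.62
tcp_pos: [570.5, -140.5, 52.8]
orientation: [3.142, 0.0, 1.457]
force: [0.2, -0.1, -0.8]
width: 0.689
grasp_force: 21.8
```

```bash
python3 -m jog '[{"dx":0,"dy":0,"dz":0.015,"wx":0,"wy":0,"wz":0,"jaw":0.5},{"dx":0,"dy":0,"dz":0,"wx":0,"wy":0,"wz":0,"jaw":0.5}]'
```

```text
time: 9.88
tcp_pos: [570.6, -140.5, 52.4]
orientation: [3.141, 0.0, 1.457]
force: [-1.1, 0.7, 3.2]
width: 0.682
grasp_force: 22.1
```

```bash
python3 -m jog '[{"dx":0,"dy":0,"dz":0,"wx":0,"wy":0,"wz":0,"jaw":0.12},{"dx":0,"dy":0,"dz":0,"wx":0,"wy":0,"wz":0,"jaw":0.12},{"dx":0,"dy":0,"dz":0,"wx":0,"wy":0,"wz":0,"jaw":0.12},{"dx":0,"dy":0,"dz":-0.2,"wx":0,"wy":0,"wz":0,"jaw":0.12},{"dx":0,"dy":0,"dz":-0.6,"wx":0,"wy":0,"wz":0,"jaw":0.12},{"dx":0,"dy":0,"dz":-1,"wx":0,"wy":0,"wz":0,"jaw":0.12},{"dx":0,"dy":0,"dz":-1,"wx":0,"wy":0,"wz":0,"jaw":0.12},{"dx":0,"dy":0,"dz":-1,"wx":0,"wy":0,"wz":0,"jaw":0.12},{"dx":0,"dy":0,"dz":0,"wx":0,"wy":0,"wz":0,"jaw":0.12}]'
python3 - <<'E'
from h import *
c=cap('wrist');save(c,'w3.png');P=cloud(c);Z=P[...,2]
m=(Z>40)&(Z<54)&(np.hypot(P[...,0]-571,P[...,1]+140)<55)
q=P[m];print(m.sum(),cv2.minAreaRect(q[:,:2].astype(np.float32)));A=np.c_[q[:,:2]-q[:,:2].mean(0),np.ones(len(q))];print(np.linalg.lstsq(A,q[:,2],rcond=None)[0])
print(np.round(c['T_tool_cam'],2).tolist())
E
```

```text
time: 11.0
tcp_pos: [571.5, -140.7, 246.6]
orientation: [3.134, 0.002, 1.457]
force: [-0.1, 0.2, -0.3]
width: 0.883
grasp_force: 0.0
2443 ((571.86669921875, -140.9731903076172), (60.506961822509766, 60.66282653808594), 36.41496276855469)
[ 3.99007201e-04 -4.04096677e-04  4.67575619e+01]
[[-0.0, 0.96, 0.29, 73.57], [1.0, 0.0, 0.0, 1.06], [0.0, 0.29, -0.96, -125.17], [0.0, 0.0, 0.0, 1.0]]
```

View pics/w3.png

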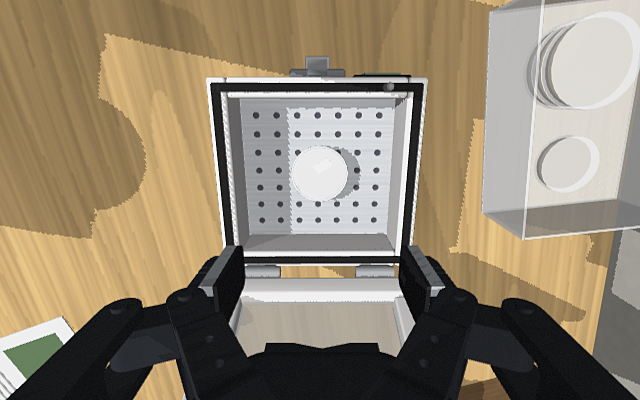

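Wrist view: the dish lies flat at the shelf centre, at (320,173), with its top at z=47. The lid is open behind it. Next I go over and behind the lid.

```bash
python3 -m jog '[{"dx":0,"dy":0,"dz":-0.8,"wx":0,"wy":0,"wz":0,"jaw":1},{"dx":0,"dy":0,"dz":-1,"wx":0,"wy":0,"wz":0,"jaw":1},{"dx":0,"dy":0,"dz":-1,"wx":0,"wy":0,"wz":0,"jaw":1},{"dx":-0.6,"dy":0,"dz":-0.2,"wx":0,"wy":0,"wz":0,"jaw":1},{"dx":-0.9,"dy":0,"dz":0,"wx":0,"wy":0,"wz":0,"jaw":1},{"dx":-0.9,"dy":0,"dz":0,"wx":0,"wy":0,"wz":0,"jaw":1},{"dx":-0.9,"dy":0,"dz":0,"wx":0,"wy":0,"wz":0,"jaw":1},{"dx":-0.9,"dy":0,"dz":0,"wx":0,"wy":0,"wz":0,"jaw":1},{"dx":-0.4,"dy":0,"dz":0,"wx":0,"wy":0,"wz":0,"jaw":1},{"dx":0,"dy":0,"dz":0,"wx":0,"wy":0,"wz":0,"jaw":1}]'
python3 - <<'E'
from h import *
c=cap('wrist');save(c,'w4.png');P=cloud(c);Z=P[...,2]
H=np.array([560,-234.2]);xd=np.array([-.113,-.9935]);yd=np.array([.9935,-.113])
t=manip.state()['tcp_pos'];print('tcp rel',(t[:2]-H)@xd,(t[:2]-H)@yd,t[2])
X=(P[...,:2]-H)@xd;Y=(P[...,:2]-H)@yd
m=(abs(Y)<60)&(Z>200)&(Z<310)&(X<140);m[240:]=0
print(m.sum());
for a,b in((200,220),(220,240),(240,260),(260,275),(275,285),(285,305)):
    k=m&(Z>=a)&(Z<b)
    if k.sum():print(a,k.sum(),np.percentile(X[k],[2,50,98]))
E
```

```text
time: 12.3
tcp_pos: [544.2, -369.6, 390.8]
orientation: [-3.14, -0.001, 1.456]
force: [-0.3, -0.2, 0.1]
width: 0.001
grasp_force: 0.0
tcp rel 135.22886918832856 -0.24144577634283712 391.2506180710086
7790
200 236 [50.79699938 52.05770468 53.88065543]
240 581 [55.00684591 57.58887569 60.02546812]
260 1638 [60.61226735 66.65345459 78.63150328]
275 1397 [65.04294284 72.15113619 83.64880686]
285 3938 [35.35830096 56.28623101 81.23031917]
```

View pics/w4.png

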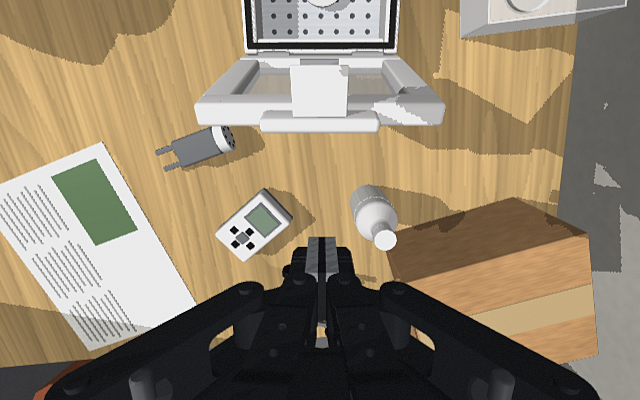

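Wrist view: the lid's lip is at (320,120), leaning back as expected. The space behind it is clear at push height, and the white bottle at (375,215) is lower.

```bash
python3 -m jog '[{"dx":0,"dy":0,"dz":0.6,"wx":0,"wy":0,"wz":0,"jaw":1},{"dx":0,"dy":0,"dz":0.8,"wx":0,"wy":0,"wz":0,"jaw":1},{"dx":0,"dy":0,"dz":0.7,"wx":0,"wy":0,"wz":0,"jaw":1},{"dx":0.1,"dy":0,"dz":0.3,"wx":0,"wy":0,"wz":0,"jaw":1},{"dx":0.4,"dy":0,"dz":0.08,"wx":0,"wy":0,"wz":0,"jaw":1},{"dx":0.25,"dy":0,"dz":0,"wx":0,"wy":0,"wz":0,"jaw":1},{"dx":0.2,"dy":0,"dz":0,"wx":0,"wy":0,"wz":0,"jaw":1},{"dx":0.2,"dy":0,"dz":0,"wx":0,"wy":0,"wz":0,"jaw":1}]'
```

```text
time: 13.35
tcp_pos: [551.3, -311.4, 269.2]
orientation: [3.14, 0.001, 1.457]
force: [-0.7, -4.8, 10.3]
width: 0.004
grasp_force: 1.0
```

```bash
python3 -m jog '[{"dx":0.2,"dy":0,"dz":0,"wx":0,"wy":0,"wz":0,"jaw":1},{"dx":0.2,"dy":0,"dz":0,"wx":0,"wy":0,"wz":0,"jaw":1},{"dx":0.2,"dy":0,"dz":0,"wx":0,"wy":0,"wz":0,"jaw":1}]'
```

```text
time: 13.72
tcp_pos: [555.5, -283.7, 273.0]
orientation: [3.133, 0.006, 1.456]
force: [-3.1, -10.7, 40.8]
width: -0.001
grasp_force: 7.7
```

```bash
python3 -m jog '[{"dx":-0.05,"dy":0,"dz":-0.3,"wx":0,"wy":0,"wz":0,"jaw":1},{"dx":0,"dy":0,"dz":0,"wx":0,"wy":0,"wz":0,"jaw":1}]'
python3 - <<'E'
from h import *
c=cap('wrist');save(c,'w5.png');P=cloud(c);Z=P[...,2]
H=np.array([560,-234.2]);xd=np.array([-.113,-.9935]);yd=np.array([.9935,-.113])
t=manip.state()['tcp_pos'];print('tcp rel',(t[:2]-H)@xd,(t[:2]-H)@yd,t[2])
X=(P[...,:2]-H)@xd;Y=(P[...,:2]-H)@yd
m=(abs(Y)<100)&(Z>180)&(X<60);m[235:]=0
for a in range(180,320,10):
    k=m&(Z>=a)&(Z<a+10)
    if k.sum()>20:print(a,k.sum(),np.percentile(X[k],[2,50,98]).round(1))
E
```

```text
time: 13.98
tcp_pos: [554.3, -284.5, 284.1]
orientation: [3.14, 0.001, 1.457]
force: [-0.3, -1.0, 0.5]
width: -0.001
grasp_force: 0.3
tcp rel 50.592774723156495 -0.15999138908331917 283.17008426932574
180 694 [10.  19.9 21. ]
190 837 [10.9 21.  22.2]
200 975 [12.  22.  23.3]
210 1152 [13.  23.1 24.3]
220 929 [14.  18.4 24.7]
230 597 [15.  15.9 21.6]
240 591 [16.  16.8 19.4]
250 1552 [17.1 17.8 18.5]
260 2275 [18.1 18.8 19.6]
270 9931 [19.3 24.8 36.3]
280 1043 [24.2 25.  26. ]
290 11670 [-12.8   7.9  26.7]
```

View pics/w5.png

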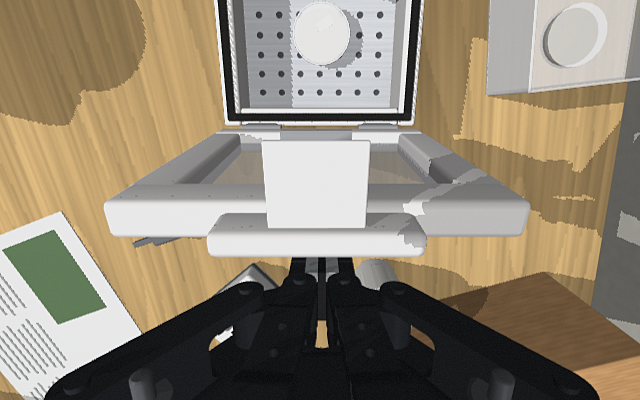

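The lid is now near upright, about 96°. The lip at (315,235) had reached the knuckles, so I raise a little and keep pushing with just the fingertips.

```bash
python3 -m jog '[{"dx":0,"dy":0,"dz":-0.3,"wx":0,"wy":0,"wz":0,"jaw":1},{"dx":0.15,"dy":0,"dz":0,"wx":0,"wy":0,"wz":0,"jaw":1},{"dx":0.15,"dy":0,"dz":0,"wx":0,"wy":0,"wz":0,"jaw":1},{"dx":0.15,"dy":0,"dz":0,"wx":0,"wy":0,"wz":0,"jaw":1}]'
```

```text
time: 14.52
tcp_pos: [556.7, -261.4, 297.8]
orientation: [-3.141, -0.0, 1.458]
force: [-0.5, -1.2, 0.5]
width: 0.002
grasp_force: 0.6
```

```bash
python3 -m jog '[{"dx":0.15,"dy":0,"dz":0,"wx":0,"wy":0,"wz":0,"jaw":1},{"dx":0.15,"dy":0,"dz":0,"wx":0,"wy":0,"wz":0,"jaw":1},{"dx":0.15,"dy":0,"dz":0,"wx":0,"wy":0,"wz":0,"jaw":1}]'
```

```text
time: 14.9
tcp_pos: [559.2, -239.2, 298.0]
orientation: [-3.141, 0.0, 1.457]
force: [-0.2, -0.8, 0.0]
width: 0.001
grasp_force: 0.4
```

```bash
python3 -m jog '[{"dx":0.18,"dy":0,"dz":0.03,"wx":0,"wy":0,"wz":0,"jaw":1},{"dx":0.18,"dy":0,"dz":0.03,"wx":0,"wy":0,"wz":0,"jaw":1},{"dx":0.18,"dy":0,"dz":0.03,"wx":0,"wy":0,"wz":0,"jaw":1},{"dx":0.18,"dy":0,"dz":0.03,"wx":0,"wy":0,"wz":0,"jaw":1},{"dx":0.18,"dy":0,"dz":0.03,"wx":0,"wy":0,"wz":0,"jaw":1}]'
python3 - <<'E'
from h import *
c=cap('wrist');save(c,'w6.png')
P=cloud(c);Z=P[...,2]
H=np.array([560,-234.2]);xd=np.array([-.113,-.9935]);yd=np.array([.9935,-.113])
X=(P[...,:2]-H)@xd;Y=(P[...,:2]-H)@yd
m=(abs(Y)<100)&(Z>100)&(X<60);m[235:]=0
for a in range(100,320,20):
    k=m&(Z>=a)&(Z<a+10)
    if k.sum()>20:print(a,k.sum(),np.percentile(X[k],[2,50,98]).round(1))
E
```

```text
time: 15.52
tcp_pos: [564.4, -194.4, 290.5]
orientation: [3.141, -0.0, 1.457]
force: [0.5, -0.0, 2.0]
width: -0.002
grasp_force: 0.8
260 4312 [-63.8 -61.1 -54.1]
280 4117 [-82.3 -71.4 -65.6]
```

```bash
python3 -m jog '[{"dx":0,"dy":0,"dz":-0.5,"wx":0,"wy":0,"wz":0,"jaw":1},{"dx":0,"dy":0,"dz":-0.8,"wx":0,"wy":0,"wz":0,"jaw":1},{"dx":0,"dy":0,"dz":-0.5,"wx":0,"wy":0,"wz":0,"jaw":1},{"dx":0,"dy":0,"dz":0,"wx":0,"wy":0,"wz":0,"jaw":1},{"dx":0.6,"dy":0,"dz":0,"wx":0,"wy":0,"wz":0,"jaw":1},{"dx":0.9,"dy":0,"dz":0,"wx":0,"wy":0,"wz":0,"jaw":1},{"dx":0.9,"dy":0,"dz":0,"wx":0,"wy":0,"wz":0,"jaw":1},{"dx":0.7,"dy":0,"dz":0,"wx":0,"wy":0,"wz":0,"jaw":1},{"dx":0.2,"dy":0,"dz":0,"wx":0,"wy":0,"wz":0,"jaw":1},{"dx":0,"dy":0,"dz":0,"wx":0,"wy":0,"wz":0,"jaw":1}]'
python3 -m jog '[{"dx":0,"dy":0,"dz":0,"wx":0,"wy":0,"wz":0,"jaw":1},{"dx":0,"dy":0,"dz":0,"wx":0,"wy":0,"wz":0,"jaw":1},{"dx":0,"dy":0,"dz":0,"wx":0,"wy":0,"wz":0,"jaw":1},{"dx":0,"dy":0,"dz":0,"wx":0,"wy":0,"wz":0,"jaw":1},{"dx":0,"dy":0,"dz":0,"wx":0,"wy":0,"wz":0,"jaw":1},{"dx":0,"dy":0,"dz":0,"wx":0,"wy":0,"wz":0,"jaw":1},{"dx":0,"dy":0,"dz":0,"wx":0,"wy":0,"wz":0,"jaw":1},{"dx":0,"dy":0,"dz":0,"wx":0,"wy":0,"wz":0,"jaw":1},{"dx":0,"dy":0,"dz":0,"wx":0,"wy":0,"wz":0,"jaw":1},{"dx":0,"dy":0,"dz":0,"wx":0,"wy":0,"wz":0,"jaw":1}]'
python3 - <<'E'
from h import *
c=cap('wrist');save(c,'w7.png')
P=cloud(c);Z=P[...,2]
H=np.array([560,-234.2]);xd=np.array([-.113,-.9935]);yd=np.array([.9935,-.113])
t=manip.state()['tcp_pos'];print('tcp rel',(t[:2]-H)@xd,(t[:2]-H)@yd,t[2])
X=(P[...,:2]-H)@xd;Y=(P[...,:2]-H)@yd
m=(Z>90)&(Z<200)&(X<0)&(abs(Y)<110);m[240:]=0
for a in range(-230,0,15):
    k=m&(X>=a)&(X<a+5)
    if k.sum()>20:print(a,k.sum(),np.percentile(Z[k],[2,50,98]).round(1),np.percentile(Y[k],[2,98]).round(0))
E
```

```text
time: 16.82
tcp_pos: [582.9, -31.0, 379.6]
orientation: [-3.14, 0.0, 1.458]
force: [1.0, -0.3, 0.2]
width: -0.003
grasp_force: 0.0
time: 18.08
tcp_pos: [583.0, -31.1, 380.5]
orientation: [-3.142, 0.0, 1.457]
force: [0.9, 1.0, -0.7]
width: 0.001
grasp_force: 0.0
tcp rel -204.34398670671158 -0.10000604780842923 380.50800055058073
-215 290 [114.6 117.  119.1] [-43.  41.]
-200 272 [114.3 116.1 117.7] [-44.  42.]
-185 594 [117.2 118.9 120.4] [-96.  94.]
-170 468 [115.3 117.2 119. ] [-96.  94.]
-155 542 [108.9 110.6 117.2] [-96.  94.]
-140 510 [107.4 109.1 116.1] [-95.  94.]
-125 501 [106.3 107.9 114.7] [-96.  93.]
-110 443 [104.9 106.8 113.1] [-96.  93.]
-95 121 [103.6 105.  106.3] [-73.  71.]
```

View pics/w7.png

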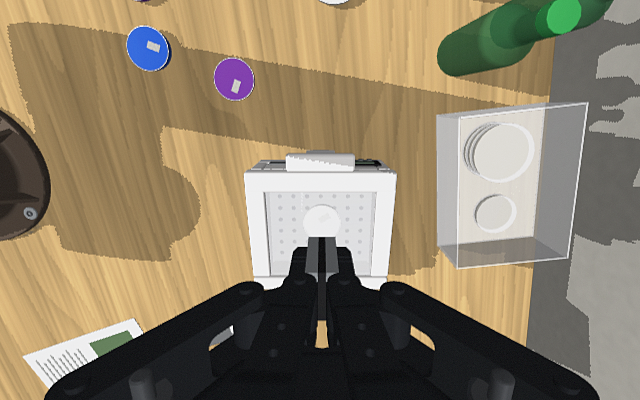

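Wrist view: the lid rests ajar with the dish visible under the window at (320,220). The lip is at (320,160), z≈117 as specified. I descend onto the lip.

```bash
python3 -m jog '[{"dx":0.07,"dy":0,"dz":0.5,"wx":0,"wy":0,"wz":0,"jaw":1},{"dx":0,"dy":0,"dz":0.9,"wx":0,"wy":0,"wz":0,"jaw":1},{"dx":0,"dy":0,"dz":0.9,"wx":0,"wy":0,"wz":0,"jaw":1},{"dx":0,"dy":0,"dz":0.9,"wx":0,"wy":0,"wz":0,"jaw":1},{"dx":0,"dy":0,"dz":0.8,"wx":0,"wy":0,"wz":0,"jaw":1},{"dx":0,"dy":0,"dz":0.4,"wx":0,"wy":0,"wz":0,"jaw":1},{"dx":0,"dy":0,"dz":0.2,"wx":0,"wy":0,"wz":0,"jaw":1},{"dx":0,"dy":0,"dz":0.05,"wx":0,"wy":0,"wz":0,"jaw":1},{"dx":0,"dy":0,"dz":0,"wx":0,"wy":0,"wz":0,"jaw":1}]' 60
```

```text
time: 19.25
tcp_pos: [583.7, -27.7, 148.7]
orientation: [3.14, 0.0, 1.457]
force: [-0.1, -0.1, 1.0]
width: -0.001
grasp_force: 0.0
```

```bash
python3 -m jog '[{"dx":0,"dy":0,"dz":0.05,"wx":0,"wy":0,"wz":0,"jaw":1},{"dx":0,"dy":0,"dz":0.05,"wx":0,"wy":0,"wz":0,"jaw":1}]'; python3 -m jog '[{"dx":0,"dy":0,"dz":0.04,"wx":0,"wy":0,"wz":0,"jaw":1},{"dx":0,"dy":0,"dz":0.04,"wx":0,"wy":0,"wz":0,"jaw":1}]'
```

```text
time: 19.5
tcp_pos: [583.5, -27.7, 143.4]
orientation: [3.141, 0.0, 1.457]
force: [0.3, 0.0, -0.5]
width: -0.006
grasp_force: 0.0
time: 19.75
tcp_pos: [583.4, -27.7, 138.9]
orientation: [3.142, 0.0, 1.457]
force: [0.6, -0.1, -0.6]
width: 0.001
grasp_force: 0.0
```

```bash
python3 -m jog '[{"dx":0,"dy":0,"dz":0.05,"wx":0,"wy":0,"wz":0,"jaw":1},{"dx":0,"dy":0,"dz":0.05,"wx":0,"wy":0,"wz":0,"jaw":1},{"dx":0,"dy":0,"dz":0.04,"wx":0,"wy":0,"wz":0,"jaw":1}]'; python3 -m jog '[{"dx":0,"dy":0,"dz":0.04,"wx":0,"wy":0,"wz":0,"jaw":1},{"dx":0,"dy":0,"dz":0.03,"wx":0,"wy":0,"wz":0,"jaw":1}]'
```

```text
time: 20.12
tcp_pos: [583.5, -27.6, 132.0]
orientation: [3.141, -0.0, 1.457]
force: [0.0, 0.4, 0.8]
width: 0.002
grasp_force: 0.7
time: 20.38
tcp_pos: [583.4, -27.6, 128.5]
orientation: [3.141, 0.0, 1.457]
force: [0.6, 1.2, 2.6]
width: -0.001
grasp_force: 0.7
```

```bash
python3 -m jog '[{"dx":0,"dy":0,"dz":0.03,"wx":0,"wy":0,"wz":0,"jaw":1},{"dx":0,"dy":0,"dz":0.03,"wx":0,"wy":0,"wz":0,"jaw":1}]'; python3 -m jog '[{"dx":0,"dy":0,"dz":0.02,"wx":0,"wy":0,"wz":0,"jaw":1}]';python3 -m jog '[{"dx":0,"dy":0,"dz":0.02,"wx":0,"wy":0,"wz":0,"jaw":1}]'
```

```text
time: 20.62
tcp_pos: [583.4, -27.7, 125.5]
orientation: [3.141, 0.0, 1.457]
force: [-0.2, 1.4, 0.7]
width: 0.001
grasp_force: 0.8
time: 20.75
tcp_pos: [583.4, -27.7, 124.5]
orientation: [3.142, 0.0, 1.457]
force: [0.4, 1.0, 0.9]
width: 0.002
grasp_force: 0.8
time: 20.88
tcp_pos: [583.5, -27.6, 123.8]
orientation: [3.141, -0.0, 1.457]
force: [-1.2, 2.7, 9.4]
width: -0.003
grasp_force: 4.9
```

```bash
for i in 1; do python3 -m jog '[{"dx":0,"dy":0,"dz":0.02,"wx":0,"wy":0,"wz":0,"jaw":1}]'|egrep 'tcp|force'; python3 -m jog '[{"dx":0,"dy":0,"dz":0.02,"wx":0,"wy":0,"wz":0,"jaw":1}]'|egrep 'tcp|force'; done
```

```text
tcp_pos: [583.5, -27.6, 123.2]
force: [-2.1, 3.2, 10.4]
grasp_force: 5.2
tcp_pos: [583.5, -27.5, 122.3]
force: [-2.0, 3.2, 11.4]
grasp_force: 5.6
```

Bolt is being pushed back; continue in small steps.

```bash
python3 -m jog '[{"dx":0,"dy":0,"dz":0.02,"wx":0,"wy":0,"wz":0,"jaw":1}]'|egrep 'tcp|force'; python3 -m jog '[{"dx":0,"dy":0,"dz":0.02,"wx":0,"wy":0,"wz":0,"jaw":1}]'|egrep 'tcp|force'
```

```text
tcp_pos: [583.5, -27.4, 121.4]
force: [-2.4, 4.5, 12.1]
grasp_force: 5.9
tcp_pos: [583.6, -27.3, 120.5]
force: [-2.7, 4.2, 13.5]
grasp_force: 6.3
```

```bash
python3 -m jog '[{"dx":0,"dy":0,"dz":0.02,"wx":0,"wy":0,"wz":0,"jaw":1}]'|egrep 'tcp|force'
```

```text
tcp_pos: [583.5, -27.2, 119.5]
force: [-2.8, 5.6, 12.9]
grasp_force: 6.6
```

```bash
python3 -m jog '[{"dx":0,"dy":0,"dz":0.02,"wx":0,"wy":0,"wz":0,"jaw":1}]'|egrep 'tcp|force'
```

```text
tcp_pos: [583.5, -27.1, 118.6]
force: [-2.7, 6.4, 13.6]
grasp_force: 7.0
```

```bash
python3 -m jog '[{"dx":0,"dy":0,"dz":0.02,"wx":0,"wy":0,"wz":0,"jaw":1}]'|egrep 'tcp|force'
```

```text
tcp_pos: [583.6, -27.1, 117.6]
force: [-0.2, 1.9, 3.1]
grasp_force: 1.1
```

```bash
python3 -m jog '[{"dx":0,"dy":0,"dz":0.02,"wx":0,"wy":0,"wz":0,"jaw":1}]'|egrep 'tcp|force'
```

```text
tcp_pos: [583.5, -27.5, 115.9]
force: [-1.4, 4.3, 9.6]
grasp_force: 5.0
```

Force fell from 13.6 to 3.1 N (the click), then the stop began. I retreat and check.

```bash
python3 -m jog '[{"dx":0,"dy":0,"dz":-0.1,"wx":0,"wy":0,"wz":0,"jaw":1},{"dx":0,"dy":0,"dz":-0.4,"wx":0,"wy":0,"wz":0,"jaw":1},{"dx":0,"dy":0,"dz":-0.9,"wx":0,"wy":0,"wz":0,"jaw":1},{"dx":0,"dy":0,"dz":-1,"wx":0,"wy":0,"wz":0,"jaw":1},{"dx":0,"dy":0,"dz":-1,"wx":0,"wy":0,"wz":0,"jaw":1},{"dx":0,"dy":0,"dz":-0.6,"wx":0,"wy":0,"wz":0,"jaw":1},{"dx":0,"dy":0,"dz":0,"wx":0,"wy":0,"wz":0,"jaw":1},{"dx":0,"dy":0,"dz":0,"wx":0,"wy":0,"wz":0,"jaw":1},{"dx":0,"dy":0,"dz":0,"wx":0,"wy":0,"wz":0,"jaw":1}]'
python3 - <<'E'
from h import *
c=cap('wrist');save(c,'w8.png')
P=cloud(c);Z=P[...,2]
H=np.array([560,-234.2]);xd=np.array([-.113,-.9935]);yd=np.array([.9935,-.113])
X=(P[...,:2]-H)@xd;Y=(P[...,:2]-H)@yd
m=(Z>85)&(Z<200)&(X<0)&(abs(Y)<110);m[240:]=0
for a in range(-230,-90,15):
    k=m&(X>=a)&(X<a+5)
    if k.sum()>20:print(a,np.percentile(Z[k],[2,50,98]).round(1))
E
```

```text
time: 23.0
tcp_pos: [583.1, -27.7, 314.3]
orientation: [-3.139, 0.0, 1.457]
force: [0.8, 0.3, -0.2]
width: -0.003
grasp_force: 0.0
-215 [ 97.1  99.9 101.5]
-200 [ 87.9  98.7 101.4]
-185 [102.4 103.9 105.2]
-170 [ 96.8 102.7 104.7]
-155 [ 96.4  98.  104.6]
-140 [ 96.4  98.  104.7]
-125 [96.2 97.2 98.9]
```

View pics/w8.png

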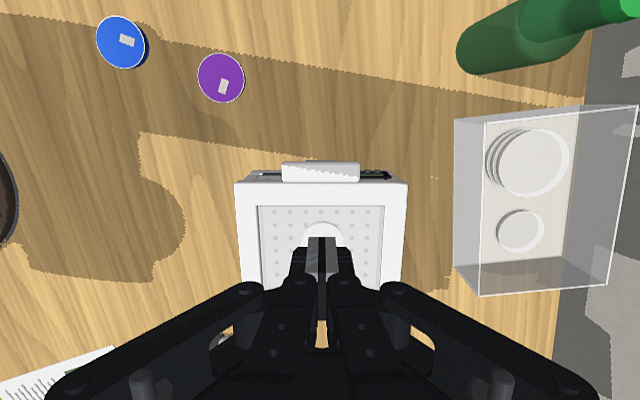

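The lid stays latched, with the lip at (320,170), z≈99–100, and level. The dish is under the window at (322,232). Handing in.

```bash
python3 -c "
from rig import manip;print(manip.close_job())"
```

```text
the job is handed in; nothing more can be done
None
```

The small dish is lying flat on the incubator shelf and the lid is shut on its catch (clicked at about 14 N); swinging it over, the gripper briefly pressed on the lid with about 42 N, over the 40 N limit if that counts as its body, and the job was handed in at 23 s with no verdict returned.

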